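# Load the dead-weight gluing press

## Robot

A 7-joint arm with a two-finger parallel gripper is mounted at the origin on the work surface; the furniture and walls round the work are solid. World frame = base frame: x ahead of the robot, y to its left, z up, the work surface at z = 0. Lengths are in m, angles in rad, forces in N, time in s.
With the tool pointing down it reaches from about 0.425 to 0.875 m from the base axis. Payload 4.7 kg.
Tool frame: the origin (TCP) lies on the mounting face of the last link; the fingertips stand 182 mm ahead of it and the grasp point (between the pads) lies ahead of it (ctrl.grip_point_offset is the z of the grasp point in the tool frame, in m); z points along the fingers, y is the line along which they close (so a half turn about z gives the same grasp; the last joint's range is limited). The gripper opens to 87 mm and grips with 3 to 60 N. Pads are 19 mm wide; open, the fingers measure 117 mm over their backs; the gripper's body (75 mm by 190 mm) begins 51 mm behind the grasp point.
Start: joints at [-1.302, 0.321, -0.07, 1.45, 0.023, 1.371, -0.057], TCP at [0.164, 0.629, 0.405] pointing down, gripper open.
Joint ranges: [-2.86, 2.86], [-0.3, 2.09], [-1.38, 1.24], [0.06, 2.45], [-1.56, 4.7], [0.09, 2.05], [-2.69, 2.69]. Speed limits (rad/s): [2.57, 2.57, 3.14, 3.14, 3.14, 3.14, 3.14].

## Interface

Orientations are given as a rotation vector (axis times angle).
In Python, from bench import ctrl gives the robot as it stands.
- The arm moves only by the shell command python3 -m inch FILE [FORCE], which reads ROWS from the file FILE. ROWS is one flat JSON list of numbers that holds 1 to 20 rows one after another, with no inner brackets; each row has 5 numbers: dx, dy, dz in cm, then a turn about the tool's z in units of 0.05 rad, then the opening from 0.0 (shut) to 1.0 (fully open); each row is the pose to reach, as a shift and turn from the pose commanded when the command began, along the tool's axes at that moment; what a row does not reach only later rows make up. A row lasts 1/10 s, in which the tool goes at most 0.05 m and 0.15 rad, less where a joint would pass 70% of its speed; a pose out of reach is approached as far as the arm can. The fingers move at their own pace and stop on an object; FORCE is the grip in N (left out, the last holds). Time passes only in rows, so rows that do not move let the fingers close. It prints the time, the measured TCP pose, the force, the opening and the grip force at its end. Input that does not fit is refused with a message, and nothing moves.
- ctrl.get_state(): the state, without advancing time (a new reading comes with each control period).
- ctrl.get_image(name): name is "scene" or "top"; returns (picture, depth): 400x640x3 uint8, red, green, blue; 400x640 float32, m along the optical axis (not along the pixel's ray), 0 where there is no reading.
- ctrl.camera_model(name): a dict with "vertical_fov" (degrees; the focal length in pixels is half the picture's height over the tangent of half this angle, whatever the lens; pixels are square), "cx", "cy" (the principal point, pixels), "rvec" (rotation vector, rad) and "tvec" (3), from world to camera coordinates, as OpenCV has them. Camera axes: x right, y down, z forward; pixel columns grow to the right and rows downward; lengths in m; the calibration is good to about 2 mm. A picture is of the moment at which its call begins. camera_model takes no time and is no camera call.
- ctrl.close_job(): hands the job in; it is judged then, once.
The state is a dict: "time": time; "joint_positions": joint angles; "qd": joint speeds; "joint_torque": joint torques, N m; "position": TCP position; "tool_rot": TCP orientation; "ft_force": force on the tool from outside, world axes, zero at the start; "torque": the same for the moment, N m; "grip_width": opening from 0.0 (shut) to 1.0 (fully open); "grip_force": force on a finger pad.
Only numpy, scipy, OpenCV 4.12 (cv2) and the standard library are available. Lean on these libraries where they do the work, as an engineer would, in place of code of your own. Each camera call takes 0.05 s, during which the arm holds its last target. There are 200 camera calls.

## Task

The beech block in the lever press has just been glued up and needs its weight on. Pick up the steel hook weight and hang it by its hook on the pin in the fork at the end of the lever, keeping hold while you let it down gently until the foot bears on the block; let go only when the lever carries the weight, at the lean it hangs at by itself, so that it stays still and does not swing. The foot must not slam or be forced down, the block must not shift, and the things round about stay where they are.

Things in the scene. Friction and masses are not known exactly. Their poses are not given: they have to be found in the camera images.
- press: lever gluing press screwed to the bench: plywood base 200 x 110 x 18 mm from x = -50 to +150 mm, bed 40 mm high (origin: on the bench under the foot; x level, from the fork end of the lever towards the pivot; z up). Pivot posts, 156 mm high, at x = 110 mm; the lever runs along x above the base, its fork reaching past the base to x = -134 mm.
- press_lever: steel lever of the press (origin on its pivot, 140 mm above the bench; it points along its own -x to the fork; y along the pivot). A spring holds it 0.10 rad up from level; it yields at about 1.5 N on the pin, rising to about 2 N, and swings down until the black rubber foot, 110 mm from the pivot, meets the block. A load at the pin arrives doubled at the foot.
- press_pin (a point): centre of the level steel pin, 12 mm thick, across the fork, 230 mm from the pivot, along the press's y. The fork's cheeks leave 18 mm between them, reach 12 mm above and below the pin's centre and 14 mm in front of it. The foot's screw is set differently each time, so with the foot on the block the pin stands anywhere 12 to 34 mm below its start: to be felt.
- glue_block: beech block 52 x 110 x 42 mm lying loose on the press's bed under the foot (origin: centre of its underside).
- hang_weight: steel weight, 0.53 to 0.79 kg, standing on its slab, 66 (x) x 40 (y) x 24 mm (origin: centre of its underside, z up). A bent 8 mm bar rises to an arched hook over the origin, in the xz plane, 22 mm wide inside, open below, its tip on the -x side 27 mm lower than the point weight_hook. At x = 28 to 80 mm, 81 to 121 mm high, a flat lug 8 mm thick (y) to hold it by, welded on.
- weight_hook (a point): where the pin's centre lies when the hook hangs on it: 100 mm above the weight's underside on its z axis, 6 mm below the inside of the arch. The mass is off-centre, 11 mm to the lug's side of this point and 63 mm below it, so free on the pin the weight rests leaning by about 0.18 rad (10 degrees) about its y axis, lug end low, slab swung back under the lever.
- weight_lug (a point): grip point on the flat upright lug: 60 mm along the weight's +x and 103 mm above its underside. The mass is 49 mm to the hook's side of it, so held here the weight may sag by about 0.1 rad in the fingers, hook end low. Slab and hook tip stand 49 mm apart, open to -x: the fork goes in there level, then the hook comes down over the pin into the slot, 38 mm long behind the pin.
- glue_bottle: white glue bottle with yellow nozzle, 56 mm across, 163 mm tall, a bystander (origin: centre of its underside)
- bolt_jar: glass jar of bolts with tin lid, 63 mm across, 79 mm tall, a bystander (origin: centre of its underside)
- tin_small: small round tin, 54 mm across, 61 mm tall, a bystander (origin: centre of its underside)
- cork_block: cork sanding block, 63 x 115 x 34 mm, a bystander (origin: centre of its underside)
There are look-alikes about, which are no part of the job. What is shaped like the hang_weight but orange is not meant.

How it is judged:
By the outcome, as a careful person would: the job done as asked, in the order asked, and still so for the second after the job is handed in, with the robot touching nothing.
It also fails if it takes over 67 s, if anything falls off the work surface, if the arm or the gripper's body presses on something with over 40 N, if the wrist force passes 120 N, or if a joint passes its speed limit or range.

## Working session

There is one attempt and no reset: what is moved stays moved. The work goes in short steps, Python scripts to look and compute and a shell command to move; the robot and the scene stay as the last step left them, time stands still between calls to the robot, and variables do not carry over. Pictures are saved under pics/ and viewed, at most 10 in all, crops included, and the job is handed in when it is done.

```bash
mkdir -p pics; ls; cat > h.py <<'E'
import numpy as np, cv2
from bench import ctrl
def cam(n):
    m=ctrl.camera_model(n); R=cv2.Rodrigues(np.array(m["rvec"],float))[0]; t=np.array(m["tvec"],float)
    return m,R,t,200/np.tan(np.radians(m["vertical_fov"])/2)
def cloud(n,d):
    m,R,t,f=cam(n); v,u=np.mgrid[0:400,0:640]
    p=np.stack([(u-m["cx"])/f*d,(v-m["cy"])/f*d,d],-1)
    w=(p-t)@R; w[d==0]=np.nan; return w
E
python3 - <<'E'
from h import *
for n in("scene","top"):
    im,d=ctrl.get_image(n); np.savez(f"{n}0.npz",im=im,d=d); cv2.imwrite(f"pics/{n}0.png",im[...,::-1])
    m,R,t,f=cam(n); print(n,m,f,-R.T@t)
s=ctrl.get_state(); print(s, ctrl.grip_point_offset)
E
```

```text
pics
scene {'vertical_fov': 48.387623398975705, 'cx': 321.3740218428116, 'cy': 198.98484445726328, 'rvec': array([ 0.01742672,  2.75672227, -1.48644777]), 'tvec': array([ 0.46868171, -0.06323517,  1.68757808])} 445.14876376778653 [0.49214132 1.43782135 0.87295343]
top {'vertical_fov': 43.56150173002411, 'cx': 314.6197133292837, 'cy': 190.04006841519404, 'rvec': array([ 2.14187206, -2.08327999,  0.18669289]), 'tvec': array([0.30654077, 0.47516758, 1.70863329])} 500.5232851070167 [0.13050362 0.28609314 1.77208879]
{'time': 0.1, 'joint_positions': array([-1.30190467,  0.32172861, -0.07009396,  1.45154557,  0.02264859,
        1.37077398, -0.05693672]), 'qd': array([-3.96399593e-04, -1.41375662e-03, -5.91035243e-05, -3.15250063e-03,
       -1.04130365e-03,  1.32038140e-03, -4.21029874e-04]), 'joint_torque': array([-4.61780553e-05, -4.92569411e+01, -4.05704845e-01, -3.13398778e+01,
       -6.41728216e-02,  3.94689047e-02,  8.47664910e-05]), 'position': array([0.16381712, 0.62883349, 0.4037876 ]), 'tool_rot': array([-3.99119594e-01, -3.11605897e+00,  2.61895863e-03]), 'ft_force': array([-0.19760197,  0.06658008,  0.11675526]), 'torque': array([-0.00440113, -0.01302395,  0.01511394]), 'grip_force': 0.0, 'grip_width': 1.0011371609739022} 0.1635
```

View pics/scene0.png

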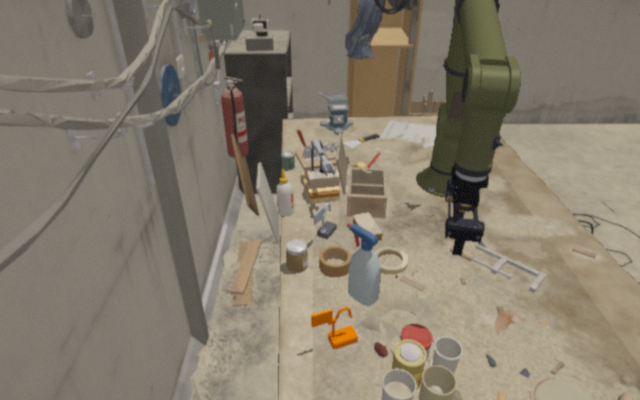

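View pics/top0.png

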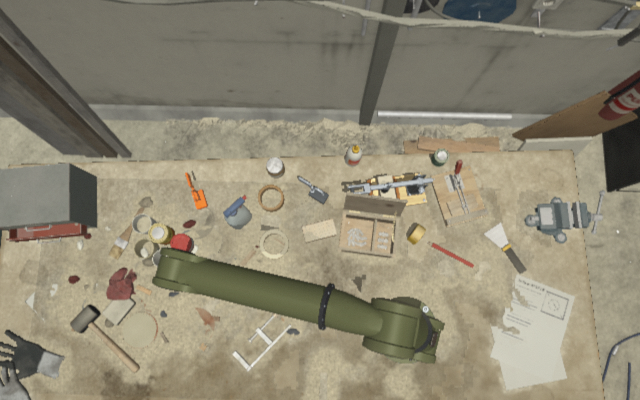

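The steel weight candidate is at scene (325,222) / top (313,188). The orange look-alike is at scene (335,330) / top (197,192), and the press is at top (385,188), with its fork end probably at (348,187). I'll confirm this in an enlarged crop and print world points.

```bash
python3 - <<'E'
from h import *
S=np.load("scene0.npz");T=np.load("top0.npz")
a=cv2.resize(S["im"][130:270,270:410],(560,560),interpolation=cv2.INTER_CUBIC)[:, :400]
a=cv2.resize(S["im"][140:250,270:400],(780,660),interpolation=cv2.INTER_CUBIC)
b=cv2.resize(T["im"][160:215,290:450],(800,275),interpolation=cv2.INTER_CUBIC)
a=cv2.resize(S["im"][145:245,285:395],(352,320),interpolation=cv2.INTER_CUBIC)
c=cv2.resize(T["im"][165:212,290:350],(408,320),interpolation=cv2.INTER_CUBIC)
o=np.zeros((600,800,3),np.uint8); o[:320,:352]=a;o[:320,360:768]=c;o[322:597]=b
cv2.imwrite("pics/crop1.png",o[...,::-1])
w=cloud("top",T["d"])
for u,v in [(275,167),(354,155),(440,156),(313,188),(305,180),(325,198),(320,230),(415,233),(350,187),(400,186),(425,180),(370,240)]: print(u,v,w[v,u].round(3))
E
```

```text
275 167 [0.538 0.459 0.08 ]
354 155 [0.579 0.187 0.115]
440 156 [ 0.598 -0.118  0.061]
313 188 [0.464 0.324 0.096]
305 180 [ 0.513  0.357 -0.006]
325 198 [0.441 0.282 0.036]
320 230 [0.327 0.297 0.041]
415 233 [ 0.323 -0.027  0.064]
350 187 [0.454 0.203 0.182]
400 186 [0.466 0.038 0.158]
425 180 [ 0.489 -0.045  0.155]
370 240 [0.3   0.121 0.01 ]
```

View pics/crop1.png

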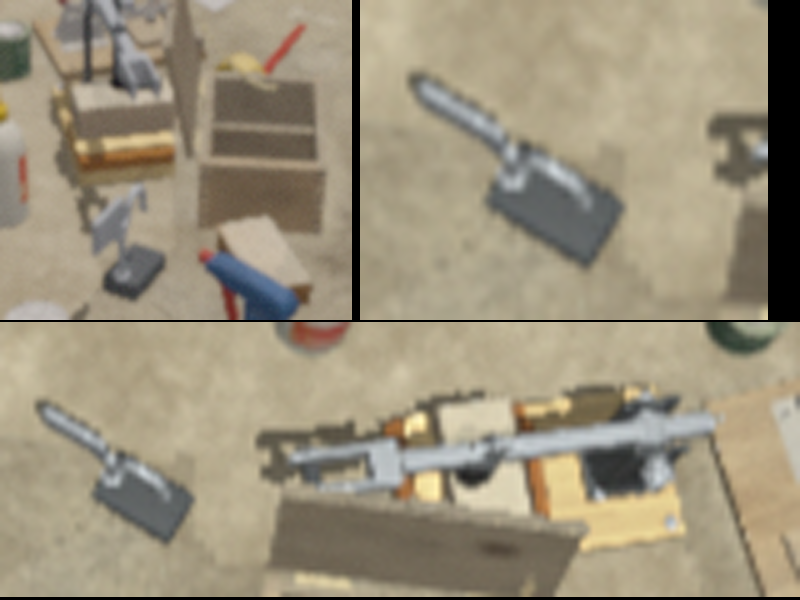

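The crop confirms the single grey steel weight (lug pointing to +y, hook tip towards the press). The orange one isn't meant. The fork's prongs end near top pixels (348,187) and (350,193). A chest lid stands beside the lever. Next, the fits.

```bash
python3 - <<'E'
from h import *
W={n:cloud(n,np.load(f"{n}0.npz")["d"]) for n in("scene","top")}
def sel(n,c,r,z0,z1):
    w=W[n]; m=(np.hypot(w[...,0]-c[0],w[...,1]-c[1])<r)&(w[...,2]>z0)&(w[...,2]<z1); return w[m]
np.set_printoptions(precision=4,suppress=True)
for n in W:
    print(n,"bench z",np.nanmedian(sel(n,(.40,.35),.06,-.02,.02)[:,2]) )
    P=sel(n,(.47,.325),.09,.012,.035)
    if len(P)>4: print(" slab",len(P),np.median(P[:,2]),cv2.minAreaRect(P[:,:2].astype(np.float32)*1000))
    P=sel(n,(.47,.325),.09,.07,.14)
    q=P[:,:2];c=q.mean(0);v=np.linalg.svd(q-c)[2][0];s=(q-c)@v
    print(" lug+hook",len(P),c,v,s.min(),s.max(),"zmax",np.sort(P[:,2])[-5:])
    e=P[np.argsort(s)]; print(e[:4],e[-4:])
    # lever
    w=W[n]; m=(abs(w[...,0]-.465)<.035)&(w[...,1]>-.05)&(w[...,1]<.26)&(w[...,2]>.135)&(w[...,2]<.2)
    P=w[m]; 
    for y in np.arange(-.05,.25,.02):
        k=P[(P[:,1]>=y)&(P[:,1]<y+.02)]
        if len(k): print("  y%.2f n%d x %.4f..%.4f med z %.4f max %.4f ymax %.4f"%(y,len(k),k[:,0].min(),k[:,0].max(),np.median(k[:,2]),k[:,2].max(),k[:,1].max()))
w=W["top"]; m=(w[...,0]>.33)&(w[...,0]<.46)&(w[...,1]>0)&(w[...,1]<.25)&(w[...,2]>.05)
m&=(w[...,0]<.44); P=w[m]; print("chest lid z max",P[:,2].max(), P[P[:,2]>.08][:,:2].min(0),P[P[:,2]>.08][:,:2].max(0))
E
```

```text
scene bench z 0.004231180424400494
 slab 196 0.02378208926434494 ((456.3027648925781, 308.11932373046875), (68.70905303955078, 39.7827033996582), 58.7737922668457)
 lug+hook 187 [0.4748 0.3414] [0.4905 0.8714] -0.05745096720556511 0.04188617162187358 zmax [0.1225 0.1225 0.1229 0.1231 0.1235]
[[0.4492 0.2899 0.0764]
 [0.4462 0.2925 0.0782]
 [0.4465 0.2929 0.1049]
 [0.4463 0.2936 0.0827]] [[0.4961 0.375  0.1108]
 [0.4961 0.3751 0.1145]
 [0.4962 0.3763 0.0972]
 [0.4962 0.3774 0.0907]]
  y-0.05 n25 x 0.4516..0.4957 med z 0.1488 max 0.1573 ymax -0.0300
  y-0.03 n44 x 0.4520..0.4993 med z 0.1489 max 0.1572 ymax -0.0114
  y-0.01 n15 x 0.4776..0.4993 med z 0.1544 max 0.1581 ymax 0.0099
  y0.01 n10 x 0.4744..0.4851 med z 0.1540 max 0.1592 ymax 0.0290
  y0.03 n14 x 0.4712..0.4816 med z 0.1572 max 0.1595 ymax 0.0497
  y0.05 n8 x 0.4680..0.4783 med z 0.1552 max 0.1777 ymax 0.0698
  y0.07 n35 x 0.4613..0.4751 med z 0.1645 max 0.1791 ymax 0.0895
  y0.09 n13 x 0.4582..0.4718 med z 0.1642 max 0.1776 ymax 0.1094
  y0.11 n12 x 0.4524..0.4656 med z 0.1666 max 0.1678 ymax 0.1279
  y0.13 n22 x 0.4428..0.
[... 1067 characters left out ...]
4653..0.4808 med z 0.1576 max 0.1658 ymax 0.0476
  y0.05 n31 x 0.4597..0.4763 med z 0.1603 max 0.1862 ymax 0.0695
  y0.07 n40 x 0.4554..0.4735 med z 0.1674 max 0.1844 ymax 0.0881
  y0.09 n33 x 0.4536..0.4702 med z 0.1630 max 0.1864 ymax 0.1099
  y0.11 n32 x 0.4494..0.4664 med z 0.1666 max 0.1751 ymax 0.1297
  y0.13 n48 x 0.4381..0.4687 med z 0.1698 max 0.1767 ymax 0.1500
  y0.15 n51 x 0.4354..0.4679 med z 0.1714 max 0.1799 ymax 0.1697
  y0.17 n26 x 0.4349..0.4630 med z 0.1733 max 0.1803 ymax 0.1897
  y0.19 n37 x 0.4352..0.4631 med z 0.1715 max 0.1817 ymax 0.2089
  y0.21 n1 x 0.4527..0.4527 med z 0.1681 max 0.1681 ymax 0.2118
chest lid z max 0.23380810180847394 [0.33   0.0249] [0.4399 0.2263]
```

```bash
cat >> h.py <<'E'
def deltas(goal,ang,s=None):
    """goal grip point (world), ang: desired world angle of the weight's x axis (tool x is set along +-it)."""
    s=s or ctrl.get_state(); R=cv2.Rodrigues(np.array(s["tool_rot"],float))[0]
    g=s["position"]+R[:,2]*ctrl.grip_point_offset
    a=np.arctan2(R[1,0],R[0,0]); tw=-((ang-a+np.pi/2)%np.pi-np.pi/2)
    print("grip now",g.round(4),"tilt",R[:2,2].round(4),"tool x ang",np.degrees(a).round(2),"d_tool",(R.T@(np.array(goal)-g)).round(4),"turn",tw.round(4),"q7",s["joint_positions"][6].round(3))
E
python3 - <<'E'
from h import *
np.set_printoptions(precision=4,suppress=True)
for n in("scene","top"):
    w=cloud(n,np.load(f"{n}0.npz")["d"])
    X=[];Y=[]
    m=(abs(w[...,0]-.465)<.04)&(w[...,2]>.142)&(w[...,2]<.19)
    # shaft
    ps=w[m&(w[...,1]>.0)&(w[...,1]<.13)]; 
    k=np.polyfit(ps[:,1],ps[:,0],1)
    for _ in range(6):
        r=ps[:,0]-np.polyval(k,ps[:,1]); q=ps[abs(r)<.011]; k=np.polyfit(q[:,1],q[:,0],1)
    print(n,"shaft x=k*y+b",k,"n",len(q))
    u=np.array([k[0],1]);u/=np.linalg.norm(u); nrm=np.array([1,-k[0]])/np.hypot(1,k[0])
    pf=w[m&(w[...,1]>.13)&(w[...,1]<.23)]; o=np.array([k[1],0]); s=(pf[:,:2]-o)@u; t=(pf[:,:2]-o)@nrm
    for a in np.arange(.13,.23,.01):
        j=(s>=a)&(s<a+.01)
        if j.any(): print("  s%.2f n%d t %.4f %.4f smax %.4f z %.4f"%(a,j.sum(),t[j].min(),t[j].max(),s[j].max(),pf[j,2].max()))
    print(" tip s",np.sort(s)[-5:])
w=cloud("top",np.load("top0.npz")["d"])
P=w[(w[...,0]>.30)&(w[...,0]<.435)&(w[...,1]>-.02)&(w[...,1]<.28)&(w[...,2]>.05)]
for y in np.arange(-.02,.28,.02):
    k=P[(P[:,1]>=y)&(P[:,1]<y+.02)]
    if len(k): i=k[:,2].argmax(); h=k[k[:,2]>k[i,2]-.03]; print("lid y%.2f zmax %.3f x %.3f..%.3f ymax %.3f"%(y,k[i,2],h[:,0].min(),h[:,0].max(),k[:,1].max()))
deltas([.4845,.3598,.103],np.radians(60.6)); deltas([.435,.26,.16],np.radians(100.5))
E
```

```text
scene shaft x=k*y+b [-0.2077  0.4858] n 91
  s0.13 n2 t 0.0083 0.0121 smax 0.1396 z 0.1691
  s0.14 n14 t -0.0137 0.0142 smax 0.1492 z 0.1720
  s0.15 n27 t -0.0143 0.0161 smax 0.1597 z 0.1716
  s0.16 n22 t -0.0126 0.0150 smax 0.1679 z 0.1722
  s0.17 n5 t -0.0139 0.0137 smax 0.1798 z 0.1741
  s0.18 n9 t -0.0138 0.0158 smax 0.1873 z 0.1762
  s0.19 n16 t -0.0181 0.0186 smax 0.1994 z 0.1781
  s0.20 n41 t -0.0163 0.0200 smax 0.2097 z 0.1758
  s0.21 n14 t -0.0113 0.0164 smax 0.2177 z 0.1764
 tip s [0.213  0.2134 0.2142 0.2168 0.2177]
top shaft x=k*y+b [-0.1865  0.4789] n 200
  s0.13 n12 t -0.0039 0.0072 smax 0.1398 z 0.1756
  s0.14 n31 t -0.0130 0.0174 smax 0.1499 z 0.1767
  s0.15 n28 t -0.0127 0.0173 smax 0.1594 z 0.1799
  s0.16 n24 t -0.0128 0.0146 smax 0.1697 z 0.1788
  s0.17 n15 t -0.0122 0.0161 smax 0.1798 z 0.1803
  s0.18 n11 t -0.0109 0.0178 smax 0.1889 z 0.1798
  s0.19 n23 t -0.0088 0.0202 smax 0.1997 z 0.1798
  s0.20 n17 t -0.0025 0.0213 smax 0.2098 z 0.1817
  s0.21 n2 t 0.0115 0.0130 smax 0.2130 z 0.1732
 tip s [0.2062 0.2069 0.2098 0.2102 0.213 ]
lid y-0.02 zmax 0.064 x 0.307..0.327 ymax -0.012
lid y0.02 zmax 0.226 x 0.395..0.409 ymax 0.040
lid y0.04 zmax 0.229 x 0.398..0.411 ymax 0.060
lid y0.06 zmax 0.226 x 0.400..0.414 ymax 0.080
lid y0.08 zmax 0.222 x 0.399..0.414 ymax 0.100
lid y0.10 zmax 0.233 x 0.405..0.418 ymax 0.120
lid y0.12 zmax 0.234 x 0.406..0.422 ymax 0.140
lid y0.14 zmax 0.225 x 0.407..0.422 ymax 0.160
lid y0.16 zmax 0.229 x 0.408..0.426 ymax 0.180
lid y0.18 zmax 0.225 x 0.411..0.426 ymax 0.200
lid y0.20 zmax 0.227 x 0.413..0.428 ymax 0.220
lid y0.22 zmax 0.099 x 0.300..0.397 ymax 0.229
grip now [0.1638 0.6286 0.2403] tilt [-0.0003 -0.0016] tool x ang 165.4 d_tool [-0.3781 -0.179   0.1376] turn -1.3125 q7 -0.057
grip now [0.1638 0.6286 0.2403] tilt [-0.0003 -0.0016] tool x ang 165.4 d_tool [-0.3554 -0.2882  0.0808] turn 1.1328 q7 -0.057
```

The chest lid (z up to 0.23, ending at y≈0.22) stands right beside where the gripper body would descend, so I'll grip further out on the lug. First I'll measure the lid's end better.

```bash
python3 - <<'E'
from h import *
np.set_printoptions(precision=4,suppress=True)
for n in("scene","top"):
    w=cloud(n,np.load(f"{n}0.npz")["d"])
    m=(w[...,0]>.38)&(w[...,0]<.435)&(w[...,1]>.19)&(w[...,1]<.25)&(w[...,2]>.1)
    P=w[m]; P=P[np.argsort(-P[:,1])]; print(n,len(P)); print(P[:14])
    pin=np.array([.4455,.197]);u=np.array([-.196,.981]);print("along u max",np.sort((P[:,:2]-pin)@u)[-8:])
E
```

```text
scene 149
[[0.4057 0.2233 0.1084]
 [0.4167 0.2228 0.1604]
 [0.4025 0.2218 0.1112]
 [0.3991 0.2213 0.1071]
 [0.4133 0.2212 0.1558]
 [0.413  0.2211 0.1447]
 [0.4067 0.2211 0.1446]
 [0.4096 0.2209 0.1371]
 [0.4063 0.2206 0.1332]
 [0.4167 0.2205 0.1628]
 [0.4065 0.2201 0.1403]
 [0.4242 0.22   0.2162]
 [0.4061 0.2195 0.1287]
 [0.4096 0.2195 0.14  ]]
along u max [0.0305 0.0306 0.0308 0.031  0.0312 0.0327 0.0329 0.0336]
top 149
[[0.4067 0.2197 0.1449]
 [0.4038 0.2196 0.1425]
 [0.4007 0.2194 0.1408]
 [0.4116 0.2187 0.1928]
 [0.4006 0.2186 0.1213]
 [0.3977 0.2184 0.1179]
 [0.4208 0.2182 0.178 ]
 [0.3956 0.218  0.1101]
 [0.4122 0.2177 0.1713]
 [0.4065 0.2174 0.1658]
 [0.4101 0.2174 0.1641]
 [0.4226 0.2171 0.2213]
 [0.4265 0.217  0.218 ]
 [0.4207 0.2167 0.2144]]
along u max [0.0276 0.0279 0.0299 0.03   0.0303 0.0303 0.0304 0.0308]
```

Careful with the scale: shifts go in cm and turns go in units of 0.05 rad. That gives: -0.3781 m is -37.81, -0.35 m is -35, -1.3125 rad is -26.25.

```bash
echo '[-5,0,0,-3,1,-10,-3,0,-6,1,-15,-6,0,-9,1,-20,-9,0,-12,1,-25,-12,0,-15,1,-30,-15,0,-18,1,-35,-17,0,-21,1,-37.81,-17.9,0,-24,1,-37.81,-17.9,0,-26.25,1,-37.81,-17.9,0,-26.25,1,-37.81,-17.9,0,-26.25,1]' > rows.txt && python3 -m inch rows.txt; python3 -c "
from h import *
u=np.array([np.cos(np.radians(60.6)),np.sin(np.radians(60.6))]);o=np.array([.4553,.3076])
deltas([*(o+.072*u),.105],np.radians(60.6))"
```

```text
time: 1.2
position: [0.4856, 0.3592, 0.4041]
tool_rot: [1.579, -2.715, 0.0]
ft_force: [-1.1, 0.6, 0.0]
grip_width: 1.001
grip_force: 0.0
grip now [0.4854 0.3591 0.2406] tilt [-0.001  -0.0006] tool x ang -119.62 d_tool [-0.0125  0.0009  0.1356] turn -0.0039 q7 1.95
```

q7 would run out at the press yaw, so I'll turn the gripper half round first.

In the tool's units: -0.0125 m is -1.25, 0.0009 m is 0.09, 3 rad is 60.

```bash
echo '[-1.25,0.09,0,3,1,-1.25,0.09,0,6,1,-1.25,0.09,0,9,1,-1.25,0.09,0,12,1,-1.25,0.09,0,15,1,-1.25,0.09,0,18,1,-1.25,0.09,0,21,1,-1.25,0.09,0,24,1,-1.25,0.09,0,27,1,-1.25,0.09,0,30,1,-1.25,0.09,0,33,1,-1.25,0.09,0,36,1,-1.25,0.09,0,39,1,-1.25,0.09,0,42,1,-1.25,0.09,0,45,1,-1.25,0.09,0,48,1,-1.25,0.09,0,51,1,-1.25,0.09,0,54,1,-1.25,0.09,0,57,1,-1.25,0.09,0,60,1]' > rows.txt && python3 -m inch rows.txt;echo '[0,0,0,2.754,1,0,0,0,2.754,1,0,0,0,2.754,1]' > rows.txt && python3 -m inch rows.txt; python3 - <<'E'
from h import *
u=np.array([np.cos(np.radians(60.6)),np.sin(np.radians(60.6))]);o=np.array([.4553,.3076])
deltas([*(o+.072*u),.105],np.radians(60.6))
E
```

```text
time: 3.2
position: [0.4881, 0.3738, 0.4044]
tool_rot: [-2.596, -1.767, 0.001]
ft_force: [0.3, 0.2, -0.4]
grip_width: 1.002
grip_force: 0.0
time: 3.5
position: [0.4888, 0.3731, 0.4045]
tool_rot: [-2.705, -1.597, 0.001]
ft_force: [-0.4, 0.5, -0.3]
grip_width: 1.0
grip_force: 0.0
grip now [0.4886 0.3732 0.241 ] tilt [-0.0008  0.0002] tool x ang 61.12 d_tool [-0.0015  0.0032  0.136 ] turn 0.009 q7 -1.127
```

In the tool's units: 0.136 m is 13.6, 0.13 m is 13, 0.009 rad is 0.18.

```bash
echo '[-0.15,0.3,4,0.18,1,-0.15,0.3,8,0.18,1,-0.15,0.3,11,0.18,1,-0.15,0.3,13,0.18,1,-0.15,0.3,13.6,0.18,1,-0.15,0.3,13.6,0.18,1,-0.15,0.3,13.6,0.18,1]' > rows.txt && python3 -m inch rows.txt; python3 - <<'E'
from h import *
u=np.array([np.cos(np.radians(60.6)),np.sin(np.radians(60.6))]);o=np.array([.4553,.3076])
deltas([*(o+.072*u),.105],np.radians(60.6))
for n in("scene","top"):
    im,d=ctrl.get_image(n); cv2.imwrite(f"pics/{n}1.png",im[...,::-1])
    m,R,t,f=cam(n)
    for k in (o+.08*u,o+.072*u,o): 
        p=R@np.array([*k,.121])+t; print(n,(f*p[0]/p[2]+m["cx"]).round(1),(f*p[1]/p[2]+m["cy"]).round(1))
    if n=="scene": cv2.imwrite("pics/c2.png",cv2.resize(im[150:260,270:400],(780,600),interpolation=cv2.INTER_CUBIC)[...,::-1])
E
```

```text
time: 4.2
position: [0.4922, 0.3696, 0.2701]
tool_rot: [-2.715, -1.579, -0.003]
ft_force: [0.7, 0.0, 0.6]
grip_width: 0.998
grip_force: 0.0
grip now [0.4925 0.3698 0.1066] tilt [0.0015 0.0015] tool x ang 60.37 d_tool [-0.0005 -0.0019  0.0016] turn -0.0041 q7 -1.099
scene 314.5 214.6
scene 315.8 213.2
scene 327.4 201.3
top 297.5 177.3
top 299.5 178.5
top 317.8 189.2
```

View pics/c2.png

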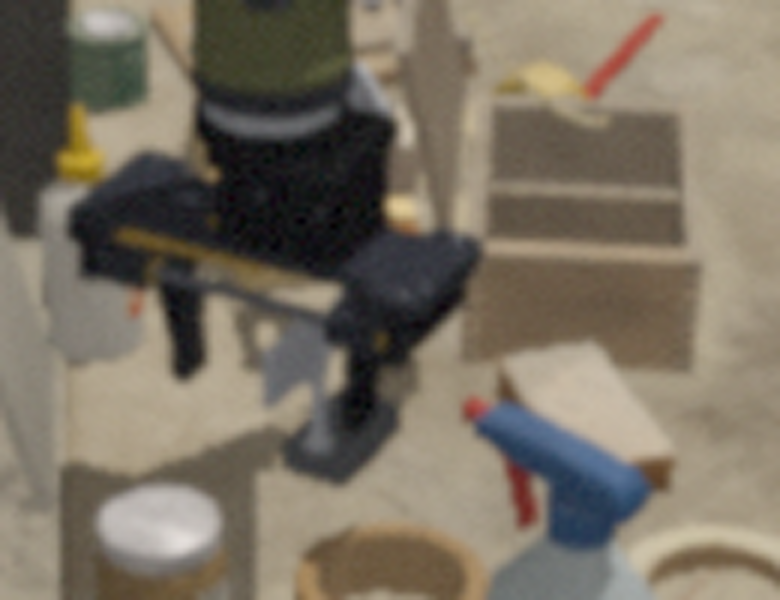

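The lug stands between the open fingers (crop about (295,360)), with the finger line across it and the body's long side along the closing axis. I'll close.

In the tool's units: -0.0015 m is -0.15, 0.0015 m is 0.15.

```bash
echo '[0,-0.15,0.15,0,0.5,0,-0.15,0.15,0,0.3,0,-0.15,0.15,0,0.2,0,-0.15,0.15,0,0.1,0,-0.15,0.15,0,0,0,-0.15,0.15,0,0,0,-0.15,0.15,0,0,0,-0.15,0.15,0,0]' > rows.txt && python3 -m inch rows.txt 15; echo '[0,0,0,0,0,0,0,0,0,0,0,0,0,0,0,0,0,-1,0,0,0,0,-3,0,0,0,0,-6,0,0,0,0,-10,0,0,0,0,-12,0,0,0,0,-12,0,0,0,0,-12,0,0]' > rows.txt && python3 -m inch rows.txt 60; python3 - <<'E'
from h import *
deltas([0.4,.4,.2],np.radians(100.8))
for n in("scene","top"):
    im,d=ctrl.get_image(n); np.savez(f"{n}2.npz",im=im,d=d)
    cv2.imwrite("pics/%s_c3.png"%n,cv2.resize((im[150:260,270:400] if n=="scene" else im[150:230,270:400]),(780,600),interpolation=cv2.INTER_CUBIC)[...,::-1])
E
```

```text
time: 5.1
position: [0.4906, 0.3698, 0.2673]
tool_rot: [2.716, 1.578, 0.0]
ft_force: [0.5, 0.1, -1.1]
grip_width: 0.361
grip_force: 0.0
time: 6.1
position: [0.49, 0.3697, 0.3859]
tool_rot: [-2.716, -1.578, 0.003]
ft_force: [0.3, -0.4, -8.8]
grip_width: 0.085
grip_force: 60.0
grip now [0.4897 0.3695 0.2224] tilt [-0.0018 -0.001 ] tool x ang 60.32 d_tool [-0.0179 -0.093   0.0225] turn -0.7066 q7 -1.131
```

View pics/scene_c3.png

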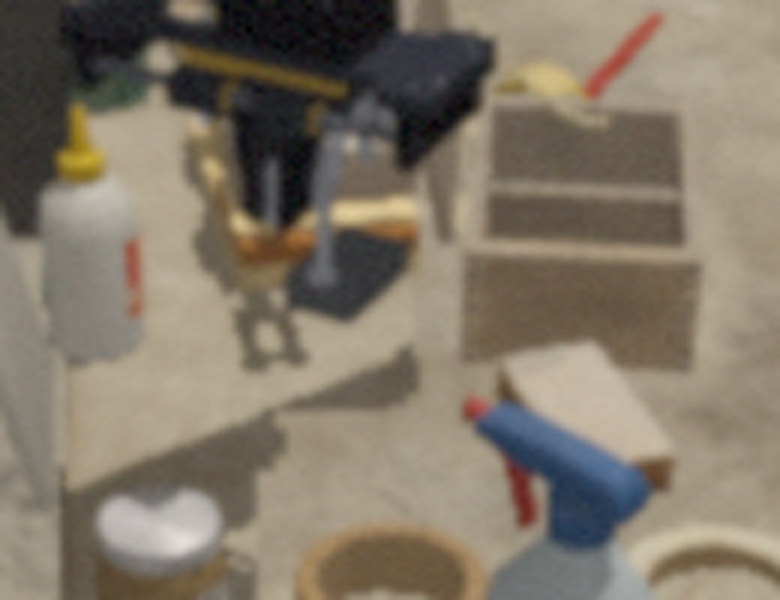

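The weight is lifted and held (slab at crop (350,275)). I'll go to a staging pose in line with the fork.

```bash
python3 - <<'E'
from h import *
deltas([.4147,.351,.225],np.radians(101.1))
E
```

```text
grip now [0.4892 0.3689 0.221 ] tilt [-0.0037 -0.0031] tool x ang 60.31 d_tool [-0.0525 -0.0558 -0.0037] turn -0.7119 q7 -1.131
```

```bash
echo '[-1,-1,-0.3,-2,0,-2,-2,-0.3,-4,0,-3,-3,-0.3,-6,0,-4,-4,-0.3,-8,0,-5.25,-5.58,-0.3,-10,0,-5.25,-5.58,-0.3,-12,0,-5.25,-5.58,-0.3,-14.238,0,-5.25,-5.58,-0.3,-14.238,0,-5.25,-5.58,-0.3,-14.238,0,-5.25,-5.58,-0.3,-14.238,0,-5.25,-5.58,-0.3,-14.238,0]' > rows.txt && python3 -m inch rows.txt; python3 - <<'E'
from h import *
np.set_printoptions(precision=4,suppress=True)
deltas([.4147,.351,.225],np.radians(101.1)); s=ctrl.get_state(); print(s["ft_force"],s["grip_width"],s["torque"])
for n in("scene","top"):
    im,d=ctrl.get_image(n); np.savez(f"{n}3.npz",im=im,d=d); w=cloud(n,d)
    if n=="top": cv2.imwrite("pics/t4.png",cv2.resize(im[160:215,290:380],(800,489),interpolation=cv2.INTER_CUBIC)[...,::-1])
    else: cv2.imwrite("pics/s4.png",cv2.resize(im[140:240,285:395],(660,600),interpolation=cv2.INTER_CUBIC)[...,::-1])
    for z in np.arange(.09,.26,.01):
        m=(abs(w[...,0]-.42)<.06)&(w[...,1]>.22)&(w[...,1]<.39)&(abs(w[...,2]-z)<.005)
        P=w[m]
        if len(P): print(n,"z%.2f n%d x %.3f..%.3f y %.3f..%.3f"%(z,len(P),P[:,0].min(),P[:,0].max(),P[:,1].min(),P[:,1].max()))
E
```

```text
time: 7.3
position: [0.4161, 0.3518, 0.3898]
tool_rot: [-1.998, -2.424, 0.001]
ft_force: [-0.8, -0.2, -6.9]
grip_width: 0.087
grip_force: 60.0
grip now [0.416  0.3517 0.2263] tilt [-0.0006 -0.0005] tool x ang 101.03 d_tool [-0.0005 -0.0014  0.0013] turn -0.0013 q7 -0.531
[-0.7747 -0.1738 -6.8805] 0.08688904050531386 [0.3175 0.0642 0.0236]
scene z0.09 n4 x 0.363..0.402 y 0.220..0.223
scene z0.10 n2 x 0.395..0.399 y 0.221..0.223
scene z0.12 n7 x 0.420..0.450 y 0.280..0.317
scene z0.13 n44 x 0.405..0.452 y 0.264..0.321
scene z0.14 n123 x 0.405..0.453 y 0.250..0.324
scene z0.15 n33 x 0.408..0.442 y 0.264..0.319
scene z0.16 n7 x 0.421..0.427 y 0.308..0.312
scene z0.17 n9 x 0.421..0.427 y 0.309..0.313
scene z0.18 n4 x 0.424..0.427 y 0.307..0.311
scene z0.20 n4 x 0.432..0.435 y 0.265..0.269
scene z0.21 n28 x 0.401..0.435 y 0.264..0.365
scene z0.22 n36 x 0.402..0.430 y 0.342..0.366
scene z0.23 n29 x 0.402..0.430 y 0.350..0.366
scene z0.24 n40 x 0.400..0.433 y 0.341..0.369
scene z0.25 n35 x 0.397..0.433 y 0.343..0.371
```

View pics/s4.png

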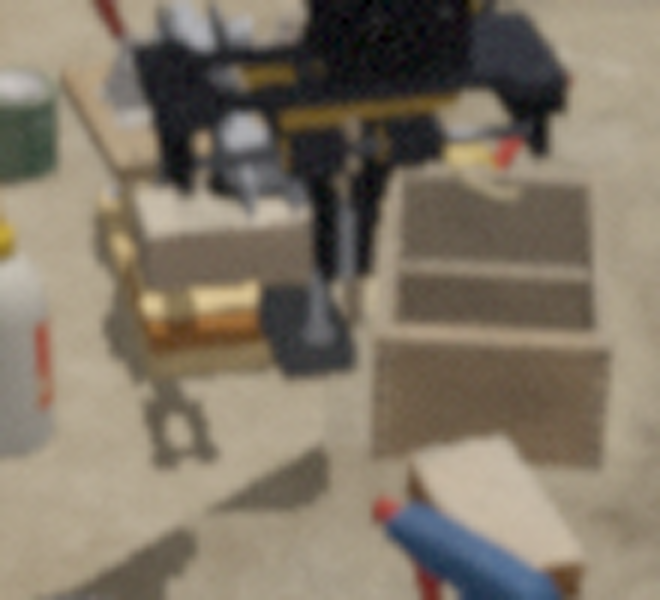

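```bash
python3 - <<'E'
from h import *
np.set_printoptions(precision=4,suppress=True)
w=cloud("scene",np.load("scene3.npz")["d"])
a=np.radians(101.0);u=np.array([np.cos(a),np.sin(a)]);t=np.array([u[1],-u[0]]);g=np.array([.416,.3517])
m=(abs(w[...,0]-.42)<.06)&(w[...,1]>.235)&(w[...,1]<.34)&(w[...,2]>.1)&(w[...,2]<.21)
P=w[m]; s=(P[:,:2]-g)@u; y=(P[:,:2]-g)@t
for a0 in np.arange(-.12,-.01,.01):
    j=(s>=a0)&(s<a0+.01)&(P[:,2]<.155)
    if j.any(): print("s%.2f n%d z med %.4f max %.4f  y %.4f..%.4f"%(a0,j.sum(),np.median(P[j,2]),P[j,2].max(),y[j].min(),y[j].max()))
k=P[:,2]>.155; print("bar",np.c_[s[k],y[k],P[k,2]])
# top-face plane, robust
A=np.c_[s,y,np.ones_like(s)]; j=(P[:,2]<.155)&(P[:,2]>.125)
for _ in range(8):
    c=np.linalg.lstsq(A[j],P[j,2],rcond=None)[0]; r=P[:,2]-A@c; j=(abs(r)<.004)
print("plane",c,j.sum(),"s range",s[j].min(),s[j].max(),"y",y[j].min(),y[j].max())
E
```

```text
s-0.11 n1 z med 0.1402 max 0.1402  y 0.0005..0.0005
s-0.10 n16 z med 0.1421 max 0.1453  y -0.0077..0.0189
s-0.09 n18 z med 0.1424 max 0.1446  y -0.0165..0.0203
s-0.08 n20 z med 0.1430 max 0.1461  y -0.0170..0.0199
s-0.07 n20 z med 0.1430 max 0.1458  y -0.0179..0.0209
s-0.06 n16 z med 0.1441 max 0.1471  y -0.0143..0.0205
s-0.05 n36 z med 0.1439 max 0.1544  y -0.0193..0.0210
s-0.04 n79 z med 0.1373 max 0.1545  y -0.0187..0.0192
s-0.03 n1 z med 0.1399 max 0.1399  y 0.0084..0.0084
bar [[-0.0901  0.0018  0.2055]
 [-0.0849 -0.0001  0.2082]
 [-0.0838  0.0032  0.2057]
 [-0.0788  0.0014  0.2083]
 [-0.0851  0.0029  0.2014]
 [-0.0841 -0.      0.2017]
 [-0.0888  0.0019  0.1958]
 [-0.0873 -0.0009  0.1963]
 [-0.0559  0.0037  0.2077]
 [-0.0426  0.0033  0.1845]
 [-0.0454  0.0025  0.1791]
 [-0.0418  0.0034  0.178 ]
 [-0.0454 -0.0006  0.1753]
 [-0.0441  0.0027  0.173 ]
 [-0.0412  0.0004  0.1744]
 [-0.04   -0.0024  0.1748]
 [-0.04    0.0037  0.1721]
 [-0.0414  0.0002  0.1708]
 [-0.0432 -0.0033  0.1692]
 [-0.0415  0.0032  0.1676]
 [-0.0434 -0.0003  0.166 ]
 [-0.0426 -0.0032  0.1661]
 [-0.0408  0.0033  0.1645]
 [-0.0407  0.0003  0.1642]
 [-0.0441 -0.0037  0.1616]
 [-0.0416  0.003   0.1604]
 [-0.0423 -0.0002  0.1596]
 [-0.0407 -0.0029  0.1603]
 [-0.0423 -0.0003  0.156 ]]
plane [ 0.0142 -0.036   0.1443] 121 s range -0.10371442627088123 -0.029987116078677774 y -0.018489180952878735 0.02052803073664088
```

```bash
python3 - <<'E'
from h import *
np.set_printoptions(precision=4,suppress=True)
a=np.radians(101.1);u=np.array([np.cos(a),np.sin(a)]);t=np.array([u[1],-u[0]]);pin=np.array([.4455,.197])
for n in("scene","top"):
    w=cloud(n,np.load(f"{n}0.npz")["d"]); P=w[(w[...,2]>.145)&(w[...,2]<.185)&(abs(w[...,0]-.445)<.05)&(abs(w[...,1]-.195)<.04)]
    s=(P[:,:2]-pin)@u;y=(P[:,:2]-pin)@t
    k=(s>-.03)&(s<.03)&((abs(y)<.0055)|(abs(y)>.0155)); o=np.argsort(y[k]); print(n); print(np.c_[s,y,P[:,2]][k][o])
    k=(s>-.03)&(s<.0); print("cheeks y",np.percentile(y[k],[3,97]))
E
```

```text
scene
[[-0.0272 -0.0515  0.1467]
 [-0.0226 -0.0504  0.1456]
 [-0.0229 -0.0466  0.1609]
 [-0.0185 -0.0455  0.1597]
 [-0.0163 -0.0451  0.1572]
 [-0.01   -0.0435  0.1571]
 [-0.0249 -0.0431  0.1824]
 [-0.0232 -0.0428  0.1797]
 [-0.0055 -0.0424  0.156 ]
 [-0.0026 -0.0417  0.1541]
 [-0.0172 -0.0413  0.1794]
 [-0.0159 -0.0411  0.1727]
 [ 0.002  -0.0407  0.1493]
 [-0.0134 -0.0404  0.1779]
 [ 0.0056 -0.0396  0.1552]
 [ 0.0075 -0.0393  0.1488]
 [-0.0047 -0.0384  0.1718]
 [-0.0028 -0.0378  0.1766]
 [ 0.014  -0.0377  0.1491]
 [ 0.0001 -0.0372  0.1709]
 [ 0.0164 -0.0371  0.1468]
 [ 0.0063 -0.0358  0.1671]
 [ 0.0074 -0.0354  0.1715]
 [ 0.0108 -0.0347  0.166 ]
 [ 0.0269 -0.0344  0.1495]
 [ 0.017  -0.0331  0.1661]
 [ 0.0215 -0.0322  0.1577]
 [ 0.0223 -0.0318  0.1656]
 [ 0.0244 -0.0317  0.152 ]
 [ 0.0249 -0.0312  0.1634]
 [ 0.0273 -0.0311  0.1464]
 [ 0.0279 -0.0308  0.1504]
 [ 0.0277 -0.0307  0.1577]
 [ 0.0163 -0.0295  0.1843]
 [ 0.0196 -0.0287  0.1826]
 [ 0.0233 -0.0286  0.1555]
 [ 0.0266 -0.028   0.1464]
 [ 0.0262 -0.028   0.1498]
 [ 0.0242 -0.0279  0.1707]
 [ 0.0275 -0.0273  0.1617]
 [ 0.0273 -0.0
[... 3449 characters left out ...]
 0.0114 -0.0327  0.179 ]
 [ 0.0176 -0.0312  0.1765]
 [ 0.0268 -0.0308  0.1641]
 [ 0.0242 -0.0306  0.1795]
 [ 0.0207 -0.0305  0.1756]
 [ 0.0175 -0.029   0.1829]
 [ 0.0268 -0.0287  0.1713]
 [ 0.0255 -0.0201  0.178 ]
 [-0.0293 -0.0157  0.1588]
 [-0.004  -0.004   0.1724]
 [-0.0011 -0.0028  0.169 ]
 [ 0.0019 -0.002   0.1673]
 [-0.0048 -0.0003  0.1704]
 [ 0.0046 -0.0002  0.1608]
 [ 0.0021 -0.0001  0.1751]
 [-0.0015 -0.      0.1715]
 [-0.0015  0.0022  0.1775]
 [ 0.0044  0.0023  0.1649]
 [-0.0054  0.0029  0.1703]
 [ 0.0013  0.0035  0.1731]
 [ 0.0042  0.0047  0.1696]
 [-0.0044  0.0162  0.1723]
 [-0.0079  0.0164  0.1685]
 [-0.0013  0.017   0.1711]
 [ 0.0017  0.018   0.1684]]
cheeks y [-0.051   0.0146]
```

```bash
python3 -c "
from h import *
deltas([.4316,.2677,.2205],np.radians(101.1))"
```

```text
grip now [0.4161 0.3518 0.2266] tilt [-0.0002 -0.0002] tool x ang 101.06 d_tool [-0.0855 -0.0009  0.0061] turn -0.0008 q7 -0.531
```

Careful with the scale: shifts go in cm and turns go in units of 0.05 rad. That gives: -0.0855 m is -8.55, -0.075 m is -7.5.

```bash
echo '[0,-0.1,0.6,0,0,-1.5,-0.1,0.6,0,0,-3,-0.1,0.6,0,0,-4.5,-0.1,0.6,0,0,-6,-0.1,0.6,0,0,-7.5,-0.1,0.6,0,0,-8.55,-0.1,0.6,0,0,-8.55,-0.1,0.6,0,0,-8.55,-0.1,0.6,0,0,-8.55,-0.1,0.6,0,0]' > rows.txt && python3 -m inch rows.txt; python3 - <<'E'
from h import *
deltas([.4316,.2677,.2205],np.radians(101.1)); print(ctrl.get_state()["ft_force"])
im,d=ctrl.get_image("scene"); np.savez("scene5.npz",im=im,d=d)
o=cv2.resize(im[140:230,290:370],(533,600),interpolation=cv2.INTER_CUBIC); cv2.imwrite("pics/s5.png",o[...,::-1])
w=cloud("scene",d);a=np.radians(101.1);u=np.array([np.cos(a),np.sin(a)]);t=np.array([u[1],-u[0]]);pin=np.array([.4455,.197])
s=(w[...,:2]-pin)@u;y=(w[...,:2]-pin)@t;z=w[...,2]
k=(abs(y)<.025)&(s>-.05)&(s<.045)&(z>.17)&(z<.215); print(np.c_[s[k],y[k],z[k]].round(4)[:60])
k=(abs(y)<.03)&(s>.014)&(s<.06)&(z>.11)&(z<.15);print("slab",np.percentile(s[k],[2,98]),np.percentile(y[k],[2,98]),np.median(z[k]))
E
```

```text
time: 8.4
position: [0.4312, 0.2687, 0.3843]
tool_rot: [-1.994, -2.427, -0.001]
ft_force: [-0.6, 0.2, -8.5]
grip_width: 0.084
grip_force: 60.0
grip now [0.4312 0.2688 0.2208] tilt [-0.      0.0007] tool x ang 101.19 d_tool [-0.0012  0.0002  0.0003] turn 0.0015 q7 -0.405
[-0.55766188  0.22149182 -8.50649297]
[[-1.840e-02  1.800e-03  2.052e-01]
 [-1.250e-02  3.100e-03  2.048e-01]
 [-1.300e-02  3.000e-03  2.010e-01]
 [-1.140e-02  1.000e-04  2.015e-01]
 [-1.600e-02  2.300e-03  1.957e-01]
 [-1.040e-02  3.000e-04  1.985e-01]
 [ 1.640e-02 -1.590e-02  2.108e-01]
 [-1.420e-02  2.600e-03  1.931e-01]
 [-1.170e-02 -1.000e-04  1.941e-01]
 [-4.850e-02  4.800e-03  1.714e-01]
 [-4.800e-02  1.500e-03  1.713e-01]
 [-4.640e-02 -1.500e-03  1.718e-01]
 [-1.570e-02  2.200e-03  1.886e-01]
 [-1.550e-02 -1.000e-03  1.884e-01]
 [-4.100e-02  1.310e-02  1.726e-01]
 [-4.350e-02  9.200e-03  1.708e-01]
 [-4.100e-02  6.400e-03  1.719e-01]
 [-4.280e-02  2.700e-03  1.705e-01]
 [-4.080e-02 -2.000e-04  1.713e-01]
 [-4.230e-02 -3.900e-03  1.700e-01]
 [-4.030e-02 -6.800e-03  1.708e-01]
 [ 2.460e-02  5.100e-03  2.069e-01]
 [-3.790e-02  1.040e-02  1.702e-01]
 [ 2.020e-02  4.000e-03  2.009e-01]
 [-2.220e-02  1.390e-02  1.755e-01]
 [-2.180e-02  1.390e-02  1.720e-01]
 [-2.070e-02  1.090e-02  1.722e-01]
 [-1.730e-02  1.160e-02  1.705e-01]
 [-1.270e-02  9.300e-03  1.728e-01]
 [-5.800e-03  1.410e-02  1.734e-01]
 [-7.000e-04  1.200e-02  1.760e-01]
 [-3.100e-03  1.800e-02  1.717e-01]
 [ 2.000e-03  1.580e-02  1.743e-01]
 [ 8.800e-03  1.410e-02  1.778e-01]
 [ 8.100e-03  1.070e-02  1.771e-01]
 [ 1.290e-02  1.500e-02  1.766e-01]
 [ 4.700e-03  9.900e-03  1.714e-01]
 [ 3.330e-02  3.500e-03  1.794e-01]
 [ 2.990e-02  2.600e-03  1.738e-01]
 [ 3.370e-02  3.000e-04  1.721e-01]]
slab [0.01512517 0.04153974] [-0.02356775  0.01987684] 0.13311360894098384
```

View pics/s5.png

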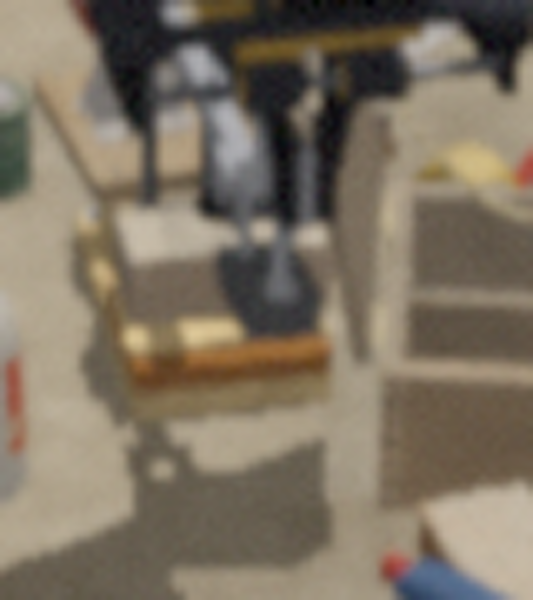

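The hook's tip is at s≈-14 mm, centred within 1 mm between the cheeks, with the fork between slab and tip. The lever is undisturbed and the lid is clear. Lowering now.

```bash
echo '[-0.1,0,0.5,0,0,-0.1,0,1.2,0,0,-0.1,0,2,0,0,-0.1,0,2.8,0,0,-0.1,0,3.5,0,0,-0.1,0,4,0,0,-0.1,0,4,0,0,-0.1,0,4,0,0]' > rows.txt && python3 -m inch rows.txt; python3 - <<'E'
from h import *
deltas([.4316,.2677,.169],np.radians(101.1)); print(ctrl.get_state()["ft_force"])
E
echo '[0,0,0.3,0,0,0,0,0.6,0,0,0,0,0.8,0,0,0,0,0.8,0,0]' > rows.txt && python3 -m inch rows.txt;echo '[0,0,0.2,0,0,0,0,0.4,0,0,0,0,0.4,0,0]' > rows.txt && python3 -m inch rows.txt
```

```text
time: 9.25
position: [0.4318, 0.2668, 0.3443]
tool_rot: [1.996, 2.426, 0.0]
ft_force: [-0.7, -0.1, -6.6]
grip_width: 0.085
grip_force: 60.0
grip now [0.4319 0.2668 0.1808] tilt [0.0002 0.0001] tool x ang 101.1 d_tool [ 0.0009 -0.0001  0.0118] turn -0.0 q7 -0.393
[-0.69248803 -0.05530267 -6.59177509]
time: 9.65
position: [0.4316, 0.2667, 0.3359]
tool_rot: [-1.996, -2.426, 0.001]
ft_force: [-0.5, -0.0, -7.6]
grip_width: 0.082
grip_force: 60.0
time: 9.95
position: [0.4318, 0.2668, 0.3322]
tool_rot: [1.996, 2.426, 0.0]
ft_force: [-0.3, 0.6, -5.8]
grip_width: 0.089
grip_force: 60.0
```

Contact with the pin is just beginning. I'll ease down with a firm grip, feeling for the foot.

```bash
echo '[0,0,0.1,0,0,0,0,0.2,0,0,0,0,0.3,0,0,0,0,0.4,0,0,0,0,0.5,0,0,0,0,0.6,0,0,0,0,0.6,0,0,0,0,0.6,0,0]' > rows.txt && python3 -m inch rows.txt|egrep 'pos|ft'; echo '[0,0,0,0,0]' > rows.txt && python3 -m inch rows.txt|egrep 'ft'; echo '[0,0,0,0,0]' > rows.txt && python3 -m inch rows.txt|egrep 'ft'; echo '[0,0,0.1,0,0,0,0,0.2,0,0,0,0,0.3,0,0,0,0,0.3,0,0]' > rows.txt && python3 -m inch rows.txt|egrep 'pos|ft';echo '[0,0,0,0,0]' > rows.txt && python3 -m inch rows.txt|egrep 'ft'; echo '[0,0,0,0,0]' > rows.txt && python3 -m inch rows.txt|egrep 'ft'
```

```text
position: [0.4318, 0.2667, 0.3263]
ft_force: [0.5, 0.6, -6.0]
ft_force: [0.2, -0.4, -5.9]
ft_force: [-0.3, 0.2, -5.5]
position: [0.4317, 0.2668, 0.3231]
ft_force: [0.2, 0.4, -6.3]
ft_force: [0.0, 0.1, -5.5]
ft_force: [-0.5, 0.4, -6.1]
```

```bash
cat >> h.py <<'E'
def look(tag):
    im,d=ctrl.get_image("scene"); np.savez(f"scene{tag}.npz",im=im,d=d)
    w=cloud("scene",d);a=np.radians(101.1);u=np.array([np.cos(a),np.sin(a)]);t=np.array([u[1],-u[0]]);pin=np.array([.4455,.197])
    s=(w[...,:2]-pin)@u;y=(w[...,:2]-pin)@t;z=w[...,2]
    for lo,hi in((-.055,-.04),(-.04,-.02),(-.02,0),(0,.015)):
        k=(abs(y)<.017)&(abs(y)>.008)&(s>lo)&(s<hi)&(z>.12)&(z<.19); print("cheek top s",lo,np.sort(z[k])[-5:].round(4))
    k=(abs(y)<.006)&(s>-.03)&(s<.03)&(z>.15)&(z<.215); print("hook",np.c_[s[k],y[k],z[k]].round(4)[:14].tolist())
    k=(abs(y)<.03)&(s>-.04)&(s<.06)&(z>.02)&(z<.11)
    if k.sum()>20:
        A=np.c_[s[k],y[k],np.ones(k.sum())];Z=z[k];j=Z>-1
        for _ in range(6):
            c=np.linalg.lstsq(A[j],Z[j],rcond=None)[0];j=abs(Z-A@c)<.004
        print("slab plane",c.round(4),j.sum(),A[j,0].min(),A[j,0].max())
    return im,d
E
python3 -c "
from h import *
look(6)
w=cloud('scene',np.load('scene0.npz')['d']);print(len(w))"
```

```text
cheek top s -0.055 [0.1434 0.1472 0.1504 0.156 ]
cheek top s -0.04 [0.1527]
cheek top s -0.02 [0.1418 0.1541]
cheek top s 0 [0.1536 0.1547 0.1553 0.1558 0.1568]
hook [[0.0012, 0.0056, 0.1506]]
slab plane [ 0.0158 -0.0422  0.0752] 101 -0.029603908792297837 0.04221811387753774
400
```

```bash
for i in 1 2; do echo '[0,0,0.1,0,0,0,0,0.2,0,0,0,0,0.3,0,0,0,0,0.3,0,0,0,0,0.3,0,0]' > rows.txt && python3 -m inch rows.txt|egrep 'pos|ft'; echo '[0,0,0,0,0]' > rows.txt && python3 -m inch rows.txt|egrep 'ft'; done
```

```text
position: [0.4318, 0.2668, 0.3203]
ft_force: [-0.0, -0.2, -5.0]
ft_force: [-0.2, 0.4, -6.0]
position: [0.4318, 0.2668, 0.3173]
ft_force: [0.1, 1.0, -5.7]
ft_force: [-0.4, 1.0, -6.3]
```

In the tool's units: 0.003 m is 0.3, 0.002 m is 0.2.

```bash
echo '[0,0,0.1,0,0,0,0,0.2,0,0,0,0,0.3,0,0,0,0,0.3,0,0,0,0,0.3,0,0]' > rows.txt && python3 -m inch rows.txt|egrep 'pos|ft'; echo '[0,0,0,0,0]' > rows.txt && python3 -m inch rows.txt|egrep 'ft'; echo '[0,0,0.1,0,0,0,0,0.2,0,0,0,0,0.2,0,0,0,0,0.2,0,0]' > rows.txt && python3 -m inch rows.txt|egrep 'pos|ft'; echo '[0,0,0,0,0]' > rows.txt && python3 -m inch rows.txt|egrep 'ft'
```

```text
position: [0.4318, 0.2668, 0.3143]
ft_force: [0.0, 0.4, -5.8]
ft_force: [-0.1, 1.0, -4.6]
position: [0.4318, 0.2667, 0.3122]
ft_force: [-0.4, 0.7, -5.6]
ft_force: [-0.5, 0.8, -5.9]
```

In the tool's units: 0.002 m is 0.2, 0.001 m is 0.1.

```bash
echo '[0,0,0.1,0,0,0,0,0.2,0,0,0,0,0.2,0,0,0,0,0.2,0,0]' > rows.txt && python3 -m inch rows.txt|egrep 'pos|ft'; echo '[0,0,0,0,0]' > rows.txt && python3 -m inch rows.txt|egrep 'ft'; echo '[0,0,0.1,0,0,0,0,0.2,0,0,0,0,0.2,0,0,0,0,0.2,0,0]' > rows.txt && python3 -m inch rows.txt|egrep 'pos|ft'; echo '[0,0,0,0,0]' > rows.txt && python3 -m inch rows.txt|egrep 'ft'
```

```text
position: [0.4319, 0.2668, 0.3107]
ft_force: [-0.8, 1.1, -1.7]
ft_force: [-0.8, -0.1, -0.8]
position: [0.4321, 0.2668, 0.3093]
ft_force: [-2.3, -1.1, 5.3]
ft_force: [-2.4, 0.4, 5.9]
```

```bash
python3 - <<'E'
from h import *
np.set_printoptions(precision=4,suppress=True)
look(7); print(ctrl.get_state()["ft_force"],ctrl.get_state()["torque"])
E
```

```text
cheek top s -0.055 [0.1319 0.1358]
cheek top s -0.04 [0.1401]
cheek top s -0.02 [0.1311]
cheek top s 0 [0.1394 0.1408 0.1411 0.1423 0.1427]
hook []
slab plane [ 0.0241 -0.0049  0.0627] 103 -0.030490151686437834 0.0400117405464401
[-2.3466  0.0654  5.9057] [-0.6438  0.3976 -0.1416]
```

The foot met the block at TCP z≈0.311. The last step overpressed a little, so I'll back up at once, then loosen the grip so the weight can turn on the pin.

In the tool's units: -0.0025 m is -0.25, -0.0015 m is -0.15.

```bash
echo '[0,0,-0.15,0,0,0,0,-0.25,0,0,0,0,-0.25,0,0]' > rows.txt && python3 -m inch rows.txt|egrep 'pos|ft'; echo '[0,0,0,0,0]' > rows.txt && python3 -m inch rows.txt|egrep 'ft'
```

```text
position: [0.4318, 0.2668, 0.3105]
ft_force: [-1.2, 0.3, -0.9]
ft_force: [1.1, 0.9, -1.1]
```

In the tool's units: 0.004 m is 0.4, 0.003 m is 0.3.

```bash
echo '[0,0,0,0,0,0,0,0,0,0]' > rows.txt && python3 -m inch rows.txt 25 |egrep 'ft|grip_f'; echo '[0,0,0,0,0,0,0,0,0,0]' > rows.txt && python3 -m inch rows.txt 10|egrep 'ft|grip_f'; echo '[0,0,0,0,0,0,0,0,0,0]' > rows.txt && python3 -m inch rows.txt 5|egrep 'ft|grip|pos'; echo '[0,0,0.1,0,0,0,0,0.2,0,0,0,0,0.3,0,0,0,0,0.4,0,0,0,0,0.4,0,0,0,0,0.4,0,0]' > rows.txt && python3 -m inch rows.txt|egrep 'pos|ft|grip'; echo '[0,0,0,0,0]' > rows.txt && python3 -m inch rows.txt|egrep 'ft';python3 - <<'E'
from h import *
look(8)
E
```

```text
ft_force: [-0.7, 0.6, -0.9]
grip_force: 25.0
ft_force: [-1.1, 0.8, -1.4]
grip_force: 10.0
position: [0.4318, 0.2668, 0.3107]
ft_force: [0.8, 1.0, -2.3]
grip_width: 0.093
grip_force: 5.0
position: [0.4318, 0.2666, 0.3067]
ft_force: [0.4, -0.8, -1.1]
grip_width: 0.088
grip_force: 5.0
ft_force: [-0.7, -0.8, -0.4]
cheek top s -0.055 [0.1339 0.1364]
cheek top s -0.04 [0.1347]
cheek top s -0.02 [0.1278]
cheek top s 0 [0.137  0.1372 0.1378 0.139  0.1435]
hook []
slab plane [-0.0304 -0.0724  0.0626] 104 -0.035016382402690775 0.03496251851084484
```

The weight is turning about the pin as intended. Carrying on.

```bash
echo '[0,0,0.1,0,0,0,0,0.2,0,0,0,0,0.3,0,0,0,0,0.4,0,0,0,0,0.5,0,0,0,0,0.6,0,0,0,0,0.6,0,0,0,0,0.6,0,0]' > rows.txt && python3 -m inch rows.txt|egrep 'pos|ft|grip'; echo '[0,0,0,0,0]' > rows.txt && python3 -m inch rows.txt|egrep 'ft';python3 - <<'E'
from h import *
look(9)
E
echo '[0,0,0.1,0,0,0,0,0.2,0,0,0,0,0.2,0,0,0,0,0.2,0,0]' > rows.txt && python3 -m inch rows.txt|egrep 'pos|ft|grip'; echo '[0,0,0,0,0]' > rows.txt && python3 -m inch rows.txt|egrep 'ft';python3 - <<'E'
from h import *
look(10)
E
```

```text
position: [0.4318, 0.2666, 0.3007]
ft_force: [0.3, -2.9, -0.2]
grip_width: 0.094
grip_force: 5.0
ft_force: [0.5, -3.3, -0.2]
cheek top s -0.055 []
cheek top s -0.04 [0.1317]
cheek top s -0.02 []
cheek top s 0 [0.1278 0.1313 0.1327]
hook []
slab plane [-0.1164 -0.0317  0.0622] 109 -0.03811256192266044 0.02691469061144032
position: [0.4318, 0.2668, 0.2988]
ft_force: [0.0, -3.5, 0.6]
grip_width: 0.087
grip_force: 5.0
ft_force: [0.4, -3.6, 0.1]
cheek top s -0.055 []
cheek top s -0.04 []
cheek top s -0.02 []
cheek top s 0 [0.1291 0.1315]
hook []
slab plane [-0.1816 -0.0329  0.0619] 104 -0.03790150822196758 0.02522845522054306
```

A sideways pull of 3.5 N remains. I'll ease the hand towards the press until it is gone.

```bash
echo '[-0.05,0,0,0,0,-0.1,0,0,0,0,-0.1,0,0,0,0]' > rows.txt && python3 -m inch rows.txt|egrep 'pos|ft'; echo '[0,0,0,0,0]' > rows.txt && python3 -m inch rows.txt|egrep 'ft'; echo '[-0.05,0,0,0,0,-0.1,0,0,0,0,-0.1,0,0,0,0]' > rows.txt && python3 -m inch rows.txt|egrep 'pos|ft'; echo '[0,0,0,0,0]' > rows.txt && python3 -m inch rows.txt|egrep 'ft'
```

```text
position: [0.4318, 0.2664, 0.2989]
ft_force: [-0.0, -0.6, -0.6]
ft_force: [0.2, -0.2, -1.1]
position: [0.4318, 0.266, 0.299]
ft_force: [-0.9, 4.2, -0.9]
ft_force: [-0.4, 5.2, -1.5]
```

In the tool's units: 0.0009 m is 0.09, 0.0005 m is 0.05.

```bash
echo '[0.05,0,0,0,0,0.09,0,0,0,0,0.09,0,0,0,0]' > rows.txt && python3 -m inch rows.txt|egrep 'pos|ft'; echo '[0,0,0,0,0,0,0,0,0,0]' > rows.txt && python3 -m inch rows.txt 3|egrep 'ft|grip'; echo '[0,0,0,0,0]' > rows.txt && python3 -m inch rows.txt|egrep 'ft'; python3 - <<'E'
from h import *
look(11)
E
```

```text
position: [0.4319, 0.2659, 0.2988]
ft_force: [-0.8, 5.4, -1.7]
ft_force: [-0.6, 2.9, -1.1]
grip_width: 0.094
grip_force: 3.0
ft_force: [-0.8, 3.9, -1.9]
cheek top s -0.055 []
cheek top s -0.04 []
cheek top s -0.02 []
cheek top s 0 [0.1295 0.13   0.1305]
hook []
slab plane [-0.1495 -0.0271  0.0621] 108 -0.03967084261156898 0.024447636683112103
```

In the tool's units: 0.001 m is 0.1, 0.0005 m is 0.05.

```bash
echo '[0.05,0,0.05,0,0,0.1,0,0.1,0,0,0.1,0,0.1,0,0,0.1,0,0.1,0,0]' > rows.txt && python3 -m inch rows.txt|egrep 'pos|ft'; echo '[0,0,0,0,0]' > rows.txt && python3 -m inch rows.txt|egrep 'ft';echo '[0,0,0,0,0]' > rows.txt && python3 -m inch rows.txt|egrep 'ft'; python3 - <<'E'
from h import *
deltas([.4316,.2677,.169],np.radians(101.1))
look(12)
E
```

```text
position: [0.4321, 0.2657, 0.2977]
ft_force: [0.7, -2.2, 0.0]
ft_force: [0.5, -3.4, 0.6]
ft_force: [0.8, -3.0, -0.1]
grip now [0.4321 0.2656 0.1342] tilt [ 0.0001 -0.0013] tool x ang 101.06 d_tool [ 0.0021 -0.0001 -0.0348] turn -0.0007 q7 -0.377
cheek top s -0.055 []
cheek top s -0.04 []
cheek top s -0.02 []
cheek top s 0 [0.1304]
hook []
slab plane [-0.1688 -0.0305  0.0619] 96 -0.03960293816595159 0.02333750319439311
```

In the tool's units: -0.0005 m is -0.05.

```bash
echo '[-0.05,0,0,0,0,-0.05,0,0,0,0]' > rows.txt && python3 -m inch rows.txt|egrep 'pos|ft'; echo '[0,0,0,0,0]' > rows.txt && python3 -m inch rows.txt|egrep 'ft';echo '[0,0,0,0,0]' > rows.txt && python3 -m inch rows.txt|egrep 'ft'
```

```text
position: [0.432, 0.2659, 0.2977]
ft_force: [1.4, -3.4, 0.1]
ft_force: [0.5, -3.3, -0.3]
ft_force: [0.2, -3.2, 0.2]
```

```bash
echo '[-0.05,0,0,0,0,-0.05,0,0,0,0]' > rows.txt && python3 -m inch rows.txt|egrep 'pos|ft'; echo '[0,0,0,0,0]' > rows.txt && python3 -m inch rows.txt|egrep 'ft';echo '[0,0,0,0,0]' > rows.txt && python3 -m inch rows.txt|egrep 'ft'
```

```text
position: [0.4319, 0.2658, 0.2978]
ft_force: [0.3, -2.4, -0.5]
ft_force: [0.9, -3.0, -0.2]
ft_force: [0.8, -2.2, -0.0]
```

In the tool's units: -0.0004 m is -0.04.

```bash
echo '[-0.04,0,0,0,0,-0.04,0,0,0,0]' > rows.txt && python3 -m inch rows.txt|egrep 'pos|ft'; echo '[0,0,0,0,0]' > rows.txt && python3 -m inch rows.txt|egrep 'ft';echo '[0,0,0,0,0]' > rows.txt && python3 -m inch rows.txt|egrep 'ft'
```

```text
position: [0.4319, 0.2657, 0.2978]
ft_force: [0.5, -0.3, 1.0]
ft_force: [0.2, -0.4, -1.0]
ft_force: [0.7, -0.7, -1.0]
```

Forces are now near zero at the natural lean. I'll release gently in small openings.

```bash
echo '[0,0,0,0,0.11,0,0,0,0,0.13,0,0,0,0,0.16,0,0,0,0,0.2,0,0,0,0,0.25,0,0,0,0,0.3,0,0,0,0,0.3,0,0,0,0,0.3,0,0,0,0,0.3,0,0,0,0,0.3]' > rows.txt && python3 -m inch rows.txt; python3 - <<'E'
from h import *
look(13)
E
echo '[0,0,0,0,0.3,0,0,0,0,0.3,0,0,0,0,0.3]' > rows.txt && python3 -m inch rows.txt|egrep 'ft|grip_w'; python3 - <<'E'
from h import *
im,d=look(14)
cv2.imwrite("pics/s14.png",cv2.resize(im[140:230,290:370],(533,600),interpolation=cv2.INTER_CUBIC)[...,::-1])
E
```

```text
time: 22.5
position: [0.4321, 0.2653, 0.2978]
tool_rot: [1.996, 2.426, 0.0]
ft_force: [-0.7, 0.0, 0.7]
grip_width: 0.3
grip_force: 0.0
cheek top s -0.055 []
cheek top s -0.04 []
cheek top s -0.02 [0.1458 0.1473 0.1522 0.1526]
cheek top s 0 [0.1393 0.1408 0.1499 0.1518 0.1531]
hook []
slab plane [-0.2066 -0.0375  0.0611] 92 -0.03998213316433009 0.01976438930117385
ft_force: [0.1, -0.8, -0.3]
grip_width: 0.304
cheek top s -0.055 []
cheek top s -0.04 []
cheek top s -0.02 [0.1474 0.1492 0.1506 0.1512]
cheek top s 0 [0.1397 0.1402 0.15   0.1516 0.1537]
hook []
slab plane [-0.1792 -0.027   0.0616] 85 -0.03864588096748162 0.019888995281702678
```

View pics/s14.png

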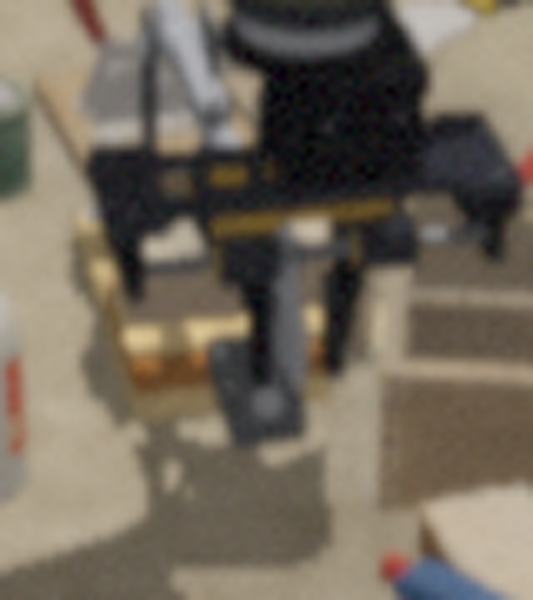

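The lug hangs free between the fingers (crop (290,290)). I'll open a little more and withdraw straight up.

In the tool's units: -0.18 m is -18, -0.17 m is -17.

```bash
echo '[0,0,0,0,0.4,0,0,0,0,0.5,0,0,0,0,0.5,0,0,-1,0,0.5,0,0,-3,0,0.5,0,0,-6,0,0.5,0,0,-10,0,0.5,0,0,-14,0,0.5,0,0,-17,0,0.5,3,0,-18,0,0.5,6,0,-18,0,0.5,10,0,-18,0,0.5,10,0,-18,0,0.5,10,0,-18,0,0.5]' > rows.txt && python3 -m inch rows.txt; for i in 20 21 22; do python3 -c "
from h import *
im,d=look($i)
if $i==22: 
  t,_=ctrl.get_image('top')
  o=np.zeros((600,800,3),np.uint8); o[:,:390]=cv2.resize(im[130:240,285:357],(390,600),interpolation=cv2.INTER_CUBIC); o[:300,395:795]=cv2.resize(t[155:215,330:410],(400,300),interpolation=cv2.INTER_CUBIC)
  cv2.imwrite('pics/f.png',o[...,::-1])
"; echo '[0,0,0,0,0.5,0,0,0,0,0.5,0,0,0,0,0.5]' > rows.txt && python3 -m inch rows.txt >/dev/null; done
```

```text
time: 24.3
position: [0.4123, 0.3643, 0.478]
tool_rot: [1.993, 2.428, -0.0]
ft_force: [0.6, -0.7, -0.4]
grip_width: 0.499
grip_force: 0.0
cheek top s -0.055 [0.152  0.1525 0.1533 0.1533 0.1543]
cheek top s -0.04 [0.152  0.1526 0.153  0.153  0.1531]
cheek top s -0.02 [0.1503 0.1505 0.1523 0.1532 0.1535]
cheek top s 0 [0.1506 0.151  0.1524 0.1524 0.155 ]
hook [[-0.0033, 0.0013, 0.1549], [-0.0049, 0.0042, 0.1506], [-0.0019, 0.0016, 0.152], [0.0071, 0.0004, 0.157], [0.004, 0.0029, 0.1518], [0.0034, -0.0005, 0.1511], [0.0074, 0.0037, 0.1502]]
slab plane [-0.1944 -0.073   0.0617] 108 -0.03998416642419709 0.021011235341407142
cheek top s -0.055 [0.1519 0.1528 0.1531 0.1535 0.1536]
cheek top s -0.04 [0.1525 0.153  0.1531 0.1532 0.154 ]
cheek top s -0.02 [0.1516 0.1518 0.1538 0.1539 0.1552]
cheek top s 0 [0.1506 0.151  0.1514 0.1515 0.1521]
hook [[-0.0117, 0.0027, 0.1504], [-0.0013, 0.0018, 0.1524], [0.004, 0.0029, 0.1518], [0.0029, -0.0006, 0.1508], [0.0072, 0.0036, 0.15]]
slab plane [-0.1947  0.0746  0.0612] 104 -0.03979739530650989 0.021008274699496794
cheek top s -0.055 [0.1519 0.152  0.153  0.1536 0.154 ]
cheek top s -0.04 [0.1525 0.1525 0.1526 0.1532 0.1536]
cheek top s -0.02 [0.152  0.1522 0.1527 0.153  0.1535]
cheek top s 0 [0.1512 0.1513 0.1513 0.1522 0.1528]
hook [[-0.0087, 0.0001, 0.1517], [-0.0033, 0.0013, 0.1512], [-0.0019, -0.0017, 0.1516], [0.004, 0.0029, 0.1518], [0.0089, 0.0008, 0.1544], [0.012, 0.0015, 0.1525], [0.0086, -0.0026, 0.1501], [0.0158, -0.001, 0.1507]]
slab plane [-0.1884 -0.0275  0.0616] 103 -0.039861410275915374 0.019460248735517705
```

View pics/f.png

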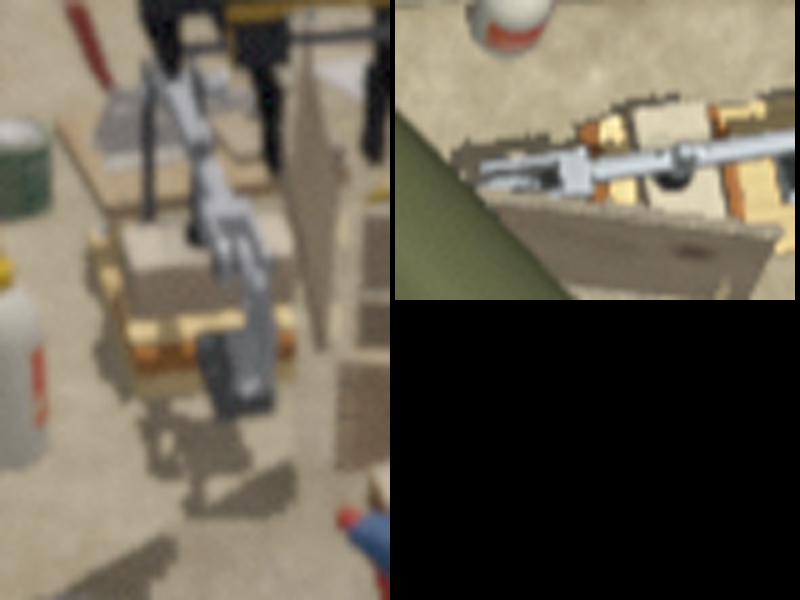

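The hook hangs on the pin in the fork (crop (240,240)). The lever is level with its foot on the block (top crop (675,165)). The lean is steady at about 0.19 rad over the last looks, the lid and block look unmoved, and the hand is clear. Handing in.

```bash
echo '[0,0,0,0,0.5,0,0,0,0,0.5,0,0,0,0,0.5,0,0,0,0,0.5,0,0,0,0,0.5]' > rows.txt && python3 -m inch rows.txt|egrep 'time|ft'; python3 -c "
from bench import ctrl
print(ctrl.close_job())"
```

```text
time: 25.9
ft_force: [0.4, 0.6, -0.4]
the job is handed in; nothing more can be done
None
```

The job is handed in at 25.9 s: the steel weight hangs still by its hook on the lever pin at about 0.19 rad lean, the foot bears on the block and nothing else looked moved in the last pictures; feeling for the foot I overpressed once, briefly, to about 13 N at the pin (about 26 N at the foot), and backed off at once.

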